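Press the lid onto the leaning canister

TASK

Put the wooden lid back on the white storage canister that leans in its wooden cradle, and press it down past the springy seal until it is fully home, its flange flat on the rim all round. Let go of it, and leave the spice jar, the kitchen timer and the tin standing where they are.

Things in the scene. Friction and masses are not known exactly. Their poses are not given: they have to be found in the camera images.
- lid: Round pale-wood lid, loose, right way up on the worktop, about 0.12 kg. Origin: centre of its underside; z out of its top. Plug 19 mm tall (foot 68 mm across, widening over 9 mm to a bead of 84 mm, then a neck of 77 mm), then flange 102 mm across, 7 mm thick (z 19 to 26 mm). Its turn about its axis does not matter.
- lid_grip (a point): Middle of the top face of the bar grip on the lid, 52.5 mm above the lid's origin; axes as the lid's. The bar is 46 mm long (x), 18 mm wide (y) and stands 26.5 mm above the flange: take it across its width, along y.
- lid_seat (a point): Point on the lid's axis at the level of the flange's underside, 19 mm above the lid's origin; axes as the lid's.
- canister_mouth (a point): Centre of the rim of the white canister (96 mm across outside, 88 inside, 130 long, fixed in its cradle). z points out of the mouth along the axis, which leans 26 degrees from vertical towards the robot's side; x towards the far, higher side. The rim's centre is 154 mm above the worktop. Lid fully home: lid_seat lies on this point, z axes parallel.
- canister_seal (a point): Centre of the seal, on the canister's axis 4.5 mm below the rim: six springy grey pieces inside the mouth, 79 mm free between them. Laid on loosely the lid stops on them, flange about 10 mm off the rim; pushed along the axis with about 6 to 9 N they yield outwards, the bead slips past, and over the last 4 mm they draw the lid home and hold it.
- stand: Pale-wood cradle of the canister, fixed, base board 160 mm (x) by 124 mm (y); origin on the worktop; the canister leans towards its -x. The rim centre lies 17 mm to -x of this origin and 154 mm above it.
- spice_jar: Spice jar with a coloured cap, 45 mm across, 106 mm tall, standing loose; bystander. Origin under its centre.
- timer: Round clockwork kitchen timer, 62 mm across, 59 mm tall, standing loose; bystander. Origin under its centre.
- tin: Low food tin, 75 mm across, 58 mm tall, standing loose; bystander. Origin under its centre.

How it is judged (in metres and radians):
At the end, for the whole second after the job is handed in: The lid is fully home on the canister: its flange within 3 mm of the rim along the canister's axis, its centre within 6 mm of the rim's centre, its axis within 0.05 rad (3 degrees) of the canister's, at rest (z of lid_seat in the frame of canister_mouth between -0.003 and 0.003 m and distance between lid_seat and canister_mouth below 0.006 m and angle between the z axis of lid and the z axis of canister_mouth, either way round below 0.05 rad and linear speed of lid below 0.02 m/s); the robot touches nothing.
It fails at once if the spice jar is shifted by more than 30 mm or tipped (distance of spice_jar from where it was at the start of the episode above 0.03 m or angle between spice_jar's own z axis and vertical above 0.5 rad).
It fails at once if the kitchen timer is shifted by more than 30 mm or tipped (distance of timer from where it was at the start of the episode above 0.03 m or angle between timer's own z axis and vertical above 0.5 rad).
It fails at once if the tin is shifted by more than 30 mm or tipped (distance of tin from where it was at the start of the episode above 0.03 m or angle between tin's own z axis and vertical above 0.5 rad).
It also fails if it takes over 42 s, if anything falls off the work surface, if the arm or the gripper's body presses on something with over 40 N, if the wrist force passes 120 N, or if a joint passes its speed limit or range.

ROBOT

A 6-joint arm with a two-finger parallel gripper is mounted at the origin on a cart in front of the work surface, level with it; the furniture and walls round the work are solid. World frame = base frame: x ahead of the robot, y to its left, z up, the work surface at z = 0. Lengths are in mm, angles in rad, forces in N, time in s.
With the tool pointing down it reaches from about 275 to 825 mm from the base axis. Payload 4.9 kg.
Tool frame: the origin (TCP) lies at the very end of the fingers, on their centre line; the grasp point (between the pads) lies 19 mm behind it; z points along the fingers, y is the line along which they close (so a half turn about z gives the same grasp; the last joint's range is limited). The gripper opens to 85 mm and grips with 20 to 120 N. Pads are 22 mm wide; open, the fingers measure 114 mm over their backs; the gripper's body (76 mm by 85 mm) begins 54 mm behind the grasp point. The pads swing forward as they close: fully open they stand 13 mm farther back than shut.
Start: joints at [-1.383, 0.326, -0.193, 1.052, 0, 1.437], TCP at [173.963, -521.781, 231.281] pointing down, gripper open.
Joint ranges: [-2.65, 2.65], [-0.97, 1.79], [-1.3, 1.35], [-1.93, 2.1], [-1.47, 1.37], [-3.14, 3.14]. Speed limits (rad/s): [2.57, 2.57, 3.14, 3.14, 3.14, 3.14].

INTERFACE

Orientations are given as a 3x3 rotation matrix whose columns are the frame's x, y, z axes.
In Python, from plant import readout, camera, camera_model, sign_off gives the robot as it stands. The module is installed in compiled form; this text tells all that it offers.
- The arm moves only by the tool move_arm, never from a script. Its arguments are lists of equal length, an entry for each row: "xyz": the shift along the tool's x, y, z in m, a list of three; "spin": the turn about the tool's z in degrees. In form: {"xyz": [[dx, dy, dz], ...], "spin": [spin, ...]}. A call has 1 to 20 rows; each row is the pose to reach, as a shift and turn from the pose commanded when the call began, along the tool's axes at that moment; what a row does not reach only later rows make up. A row lasts 1/12 s, in which the tool goes at most 41.7 mm and 7.16 degrees, less where a joint would pass 70% of its speed; a pose out of reach is approached as far as the arm can. A call with a gripper value outside its range is refused whole. "fingers" is the gripper's target within -1 to 1 (shut at 1, half-way at 0, fully open at -1), set as the call begins (left out, the last holds). The fingers move at their own pace and stop on an object; the grip force is fixed at half the most. Time passes only in rows, so rows that repeat a pose let the fingers close. It gives the time, the measured TCP pose, the force, the opening and the grip force at its end, in the units of the state.
- readout.read_state(): the state, without advancing time (a new reading comes with each control period).
- camera(name): name is "side" or "top" or "wrist"; returns the picture (384x512x3 uint8, red, green, blue); there is no depth.
- camera_model(name): a dict with "intrinsics" (3x3 intrinsics, pixels), "k1" (the pictures are not rectified: a ray, as slopes to the right and down, at radius r is drawn at 1 + k1 r^2 times it, then the intrinsics apply), "extrinsics" (4x4, takes a point from camera to world coordinates). Camera axes: x right, y down, z forward; pixel columns grow to the right and rows downward; lengths in mm; the calibration is good to about 2 mm. A picture is of the moment at which its call begins: read the wrist's pose just before it. camera_model takes no time and is no camera call; for the wrist camera it gives the pose at the moment of the call.
- sign_off(): hands the job in; it is judged then, once.
The state is a dict: "time": time; "qpos": joint angles; "dq": joint speeds; "joint_torque": joint torques, N m; "tool_pos": TCP position; "tcp_rot": TCP orientation; "ft_force": force on the tool from outside, world axes, zero at the start; "ft_torque": the same for the moment, N m; "opening": opening from 0.0 (shut) to 1.0 (fully open); "grip_force": force on a finger pad.
Only numpy, scipy, OpenCV 4.12 (cv2) and the standard library are available. Lean on these libraries where they do the work, as an engineer would, in place of code of your own. Each camera call takes 0.05 s, during which the arm holds its last target. There are 200 camera calls.

## Working session

There is one attempt and no reset: what is moved stays moved. The work goes in short steps, Python scripts to look and compute and a tool call to move; the robot and the scene stay as the last step left them, time stands still between calls to the robot, and variables do not carry over. Pictures are saved under pics/ and viewed, at most 10 in all, crops included, and the job is handed in when it is done.

Besides the shell and the picture viewer there is one more tool, called after "Emit:" by a JSON object that holds its "fn" and its "kwargs", one argument or row to a line. move_arm: Moves the arm, as the interface text tells. Its arguments: {"type":"object","properties":{"xyz":{"type":"array","items":{"type":"array","items":{"type":"number"}}},"spin":{"type":"array","items":{"type":"number"}},"fingers":{"type":"number"}},"required":["xyz","spin"]}

```bash
mkdir -p pics
cat > h.py <<'E'
import numpy as np, cv2
from plant import readout, camera, camera_model, sign_off
def snap(n,f):
    m=camera_model(n); im=camera(n); cv2.imwrite(f'pics/{f}.png',im[:,:,::-1]); np.save(f'pics/{f}.npy',m,allow_pickle=True); return im,m
def ray(m,uv):
    K=np.array(m['intrinsics']);T=np.array(m['extrinsics'])
    p=cv2.undistortPoints(np.array([[uv]],float),K,np.array([m['k1'],0,0,0,0.]))[0,0]
    d=T[:3,:3]@np.array([p[0],p[1],1]); return T[:3,3],d
def atz(m,uv,z):
    o,d=ray(m,uv); return o+d*(z-o[2])/d[2]
def proj(m,P):
    K=np.array(m['intrinsics']);T=np.linalg.inv(np.array(m['extrinsics']))
    return cv2.projectPoints(np.array(P,float).reshape(-1,1,3),cv2.Rodrigues(T[:3,:3])[0],T[:3,3],K,np.array([m['k1'],0,0,0,0.]))[0][:,0]
E
python3 - <<'E'
from h import *
a,m=snap('top','top'); b,m2=snap('side','side')
print(m,m2,readout.read_state())
E
```

```text
{'intrinsics': array([[442.15304604,   0.        , 261.45392999],
       [  0.        , 442.15304604, 186.73251128],
       [  0.        ,   0.        ,   1.        ]]), 'k1': -0.10936074509015357, 'extrinsics': array([[-2.59568447e-02, -9.95641349e-01,  8.95798341e-02,
         4.80922782e+02],
       [-9.99510274e-01,  2.42817997e-02, -1.97384727e-02,
         8.63201178e+00],
       [ 1.74772800e-02, -9.00483129e-02, -9.95784036e-01,
         1.14076320e+03],
       [ 0.00000000e+00,  0.00000000e+00,  0.00000000e+00,
         1.00000000e+00]])} {'intrinsics': array([[349.31539833,   0.        , 255.2861091 ],
       [  0.        , 349.31539833, 187.1257269 ],
       [  0.        ,   0.        ,   1.        ]]), 'k1': 0.03458307560722396, 'extrinsics': array([[ 9.63123993e-01, -1.53144696e-01,  2.21221329e-01,
         3.99460497e+02],
       [-2.68895027e-01, -5.76474962e-01,  7.71603579e-01,
        -6.61393436e+02],
       [ 9.36156150e-03, -8.02635235e-01, -5.96396714e-01,
         6.13826829e+02],
       [ 0.00000000e+00,  0.00000000e+00,  0.00000000e+00,
         1.00000000e+00]])} {'time': 0.1, 'qpos': array([-1.38323274e+00,  3.26847770e-01, -1.93506041e-01,  1.05201873e+00,
       -6.64966449e-06,  1.43660470e+00]), 'dq': array([-0.00052464, -0.00176582,  0.00175356, -0.0009691 ,  0.00096308,
        0.0004889 ]), 'joint_torque': array([ 8.45647810e-05, -4.44238722e+01,  2.63039571e+01,  7.87163910e-03,
       -1.83639845e-04,  5.65210470e-06]), 'tool_pos': array([ 173.83946807, -521.23558354,  230.58371779]), 'tcp_rot': array([[ 9.48681851e-01,  3.16231965e-01, -3.00442729e-04],
       [ 3.16232042e-01, -9.48680611e-01,  1.54732814e-03],
       [ 2.04290425e-04, -1.56293174e-03, -9.99998758e-01]]), 'ft_force': array([ 0.36783306, -0.36444072, -0.53014781]), 'ft_torque': array([0.00728267, 0.04270162, 0.02446798]), 'grip_force': 0.0, 'opening': 0.9978684987945041}
```

View pics/top.png

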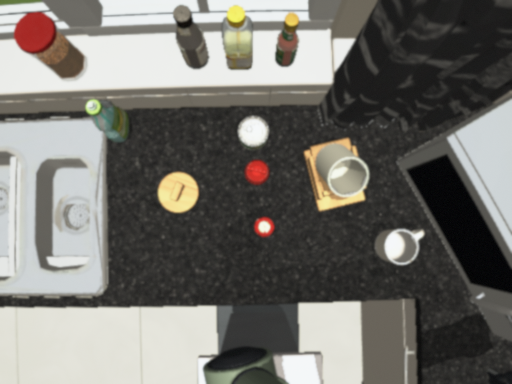

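View pics/side.png

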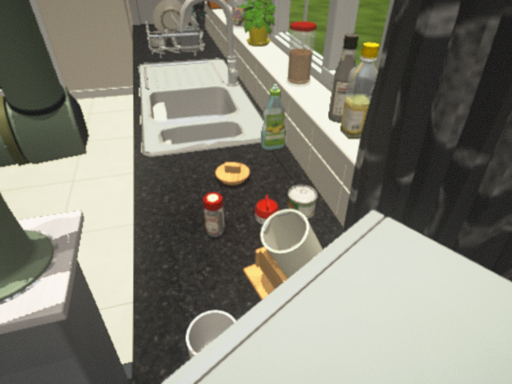

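The top picture shows the lid at (178,192), the canister mouth at about (347,176) and the stand around (335,175). The tin is at (253,131), the timer at (257,172), the jar at (264,227) and a mug at (398,246). I'll enlarge the lid and the stand.

Run:
```python
from h import *
im=cv2.imread('pics/top.png')
a=cv2.resize(im[160:225,145:210],None,fx=6,fy=6,interpolation=cv2.INTER_CUBIC)
b=cv2.resize(im[130:220,295:385],(390,390),interpolation=cv2.INTER_CUBIC)
cv2.imwrite('pics/crop.png',np.hstack([a,b]))
```

```text
(no output)
```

View pics/crop.png

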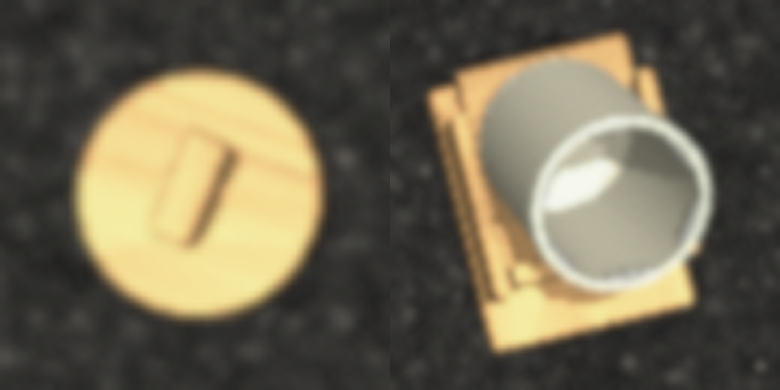

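Run:
```python
from h import *
m=np.load('pics/top.npy',allow_pickle=True).item()
L=lambda x,y:((x+.5)/6+145-.5,(y+.5)/6+160-.5)
S=lambda x,y:((x+.5)*90/390+295-.5,(y+.5)*90/390+130-.5)
print('lid',atz(m,L(199,194),26))
q=[atz(m,L(*c),52.5) for c in [(190,130),(230,148),(190,246),(152,232)]]
print('bar',np.mean(q,0)); d=(q[0]+q[1]-q[2]-q[3]);print(np.linalg.norm(d)/2,np.degrees(np.arctan2(d[1],d[0])))
A,B,C=[atz(m,S(*c),6) for c in [(105,352),(305,303),(40,95)]]
for d in(C-A,A-B): print(np.linalg.norm(d),np.degrees(np.arctan2(d[1],d[0])))
# rim fit: bbox extremes
from scipy.optimize import least_squares
obs=np.array([*S(140,114),*S(323,292)])
def pts(p):
    yaw=np.radians(p[2]);t=np.radians(26);R=np.array([[np.cos(yaw),-np.sin(yaw),0],[np.sin(yaw),np.cos(yaw),0],[0,0,1]])
    a=np.linspace(0,2*np.pi,180);ca=48*np.cos(a)
    P=np.c_[ca*np.cos(t),48*np.sin(a),ca*np.sin(t)]@R.T+[p[0],p[1],154]
    return P
def f(p):
    u=proj(m,pts([p[0],p[1],Y]));return np.r_[u.min(0),u.max(0)]-obs
for Y in (12,15):
    r=least_squares(f,[500,-200]);print(Y,r.x,r.fun)
    t=np.radians(Y);c=r.x[:2]+17*np.array([np.cos(t),np.sin(t)]);print('stand',c,'corner-based',((B+C)/2)[:2])
for n,uv,z in(('tin',(253,131),58),('timer',(257,172),50),('jar',(264,227),106),('mug',(398,246),80)):print(n,atz(m,uv,z))
s=readout.read_state(); print(camera_model('wrist'))
```

```text
lid [573.20219396 198.68754914  26.        ]
bar [573.19064697 197.66984643  52.5       ]
44.14135740866702 -21.967287864574715
158.83605910304962 12.141021850910715
124.56416374011174 102.05471784518315
12 [ 587.51849198 -207.76907466] [ 0.63909842  0.46173027 -0.65629403 -0.46613846]
stand [ 604.14700119 -204.23457592] corner-based [ 607.69756966 -204.27389174]
15 [ 587.52878629 -207.81428963] [ 0.78583385  0.42099569 -0.80783471 -0.42296613]
stand [ 603.94952533 -203.41436587] corner-based [ 607.69756966 -204.27389174]
tin [718.20192716   4.60782083  58.        ]
timer [616.0604167  -2.8780105  50.       ]
jar [479.55496975 -15.36993039 106.        ]
mug [ 424.08626588 -339.56585678   80.        ]
{'intrinsics': array([[274.38746093,   0.        , 253.05630186],
       [  0.        , 274.38746093, 189.77343001],
       [  0.        ,   0.        ,   1.        ]]), 'k1': 0.01528462895018544, 'extrinsics': array([[ 3.15626660e-01, -9.12902664e-01, -2.58821438e-01,
         2.39410651e+02],
       [-9.48883422e-01, -3.03586853e-01, -8.63439245e-02,
        -5.00267241e+02],
       [ 2.48812684e-04,  2.72843817e-01, -9.62058309e-01,
         3.72921616e+02],
       [ 0.00000000e+00,  0.00000000e+00,  0.00000000e+00,
         1.00000000e+00]])}
```

Emit:
{"fn": "move_arm", "kwargs": {
  "xyz": [
    [0.03, -0.027, 0],
    [0.06, -0.055, 0],
    [0.09, -0.083, 0],
    [0.12, -0.11, 0],
    [0.15, -0.138, 0],
    [0.18, -0.165, 0],
    [0.21, -0.193, 0],
    [0.24, -0.22, 0],
    [0.27, -0.248, 0],
    [0.3, -0.275, 0],
    [0.33, -0.303, 0],
    [0.36, -0.33, 0],
    [0.39, -0.358, 0],
    [0.42, -0.385, 0],
    [0.45, -0.413, 0],
    [0.48, -0.44, 0],
    [0.51, -0.468, 0],
    [0.54, -0.495, 0.02],
    [0.57, -0.523, 0.04],
    [0.59, -0.542, 0.05]
  ],
  "spin": [2, 4, 6, 8, 10, 12, 14, 16, 18, 20, 22, 24, 26, 28, 30, 32, 34, 36, 38, 40.4],
  "fingers": -1
}}

```text
time: 1.77
tool_pos: [478.3, -61.3, 211.3]
tcp_rot: [[0.952, -0.304, 0.012], [-0.305, -0.951, 0.045], [-0.002, -0.047, -0.999]]
ft_force: [0.5, -0.8, 0.4]
opening: 0.998
grip_force: 0.0
```

Run:
```python
from h import *
s=readout.read_state(); im,m=snap('wrist','w1')
print(s['time'],s['tool_pos'],s['tcp_rot'],s['dq'])
print(proj(m,[[573,198,26],[573,198,52.5]]))
```

```text
1.7667 [478.28536516 -61.30607049 211.27308967] [[ 0.95243462 -0.30449856  0.0122036 ]
 [-0.30473592 -0.95137532  0.04495569]
 [-0.00207874 -0.04653623 -0.99891444]] [-0.47573408  0.01727217 -0.1965895  -0.2000763   0.02487316 -0.00108861]
[[ 36.4586798  160.05856553]
 [ 17.66101299 163.96624735]]
```

View pics/w1.png

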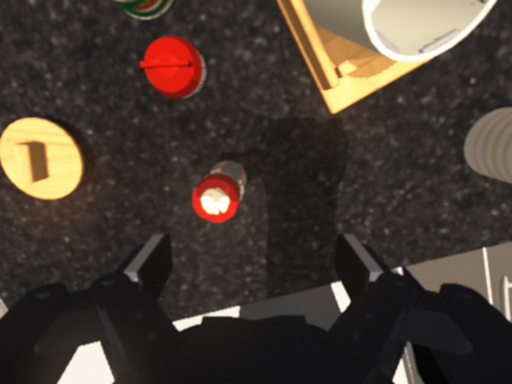

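The wrist view shows the lid at (40,158), as predicted, with the jar cap at (217,195) and the timer at (173,65). The arm is still on its way, so I'll let it settle.

Emit:
{"fn": "move_arm", "kwargs": {
  "xyz": [
    [0, 0, 0],
    [0, 0, 0],
    [0, 0, 0]
  ],
  "spin": [0, 0, 0]
}}

```text
time: 2.07
tool_pos: [478.5, -59.6, 212.1]
tcp_rot: [[0.953, -0.301, 0.013], [-0.302, -0.952, 0.045], [-0.002, -0.047, -0.999]]
ft_force: [0.7, -0.1, 0.3]
opening: 0.998
grip_force: 0.0
```

```bash
cat >> h.py <<'E'
def go(P,yaw=None):
    s=readout.read_state(); R=s['tcp_rot']; d=R.T@(np.array(P)-s['tool_pos'])
    y=np.degrees(np.arctan2(R[1,0],R[0,0])); print('t',round(s['time'],2),'shift mm',d.round(1),'|d|',np.linalg.norm(d).round(),'spin',None if yaw is None else round(y-yaw,1),'z',R[:,2].round(4))
E
python3 -c "
from h import *
go([573,198,120],-22)"
```

```text
t 2.07 shift mm [  12.6 -269.5  104.9] |d| 289.0 spin 4.4 z [ 0.0127  0.0454 -0.9989]
```

Emit:
{"fn": "move_arm", "kwargs": {
  "xyz": [
    [0.001, -0.02, 0],
    [0.002, -0.04, 0],
    [0.003, -0.06, 0],
    [0.004, -0.08, 0.005],
    [0.005, -0.1, 0.015],
    [0.006, -0.12, 0.03],
    [0.007, -0.14, 0.045],
    [0.008, -0.16, 0.06],
    [0.009, -0.18, 0.07],
    [0.01, -0.2, 0.08],
    [0.011, -0.22, 0.09],
    [0.012, -0.24, 0.1],
    [0.0126, -0.26, 0.105],
    [0.0126, -0.2695, 0.105],
    [0.0126, -0.2695, 0.105],
    [0.0126, -0.2695, 0.105],
    [0.0126, -0.2695, 0.105]
  ],
  "spin": [0, 1, 1, 2, 2, 3, 3, 4, 4.4, 4.4, 4.4, 4.4, 4.4, 4.4, 4.4, 4.4, 4.4]
}}

```text
time: 3.48
tool_pos: [484.5, -60.5, 134.9]
tcp_rot: [[0.948, -0.319, 0.02], [-0.32, -0.944, 0.078], [-0.006, -0.08, -0.997]]
ft_force: [0.2, -0.1, -0.5]
opening: 1.002
grip_force: 0.0
```

Run:
```python
from h import *
go([573,198,29],-22); im,m=snap('wrist','w2')
print(proj(m,[[573,198,26],[573,198,52.5]]))
```

```text
t 3.48 shift mm [   1.9 -263.9  127.5] |d| 293.0 spin 3.4 z [ 0.0198  0.0781 -0.9968]
[[ -9.26195086 180.76215271]
 [-38.5068725  187.86319846]]
```

View pics/w2.png

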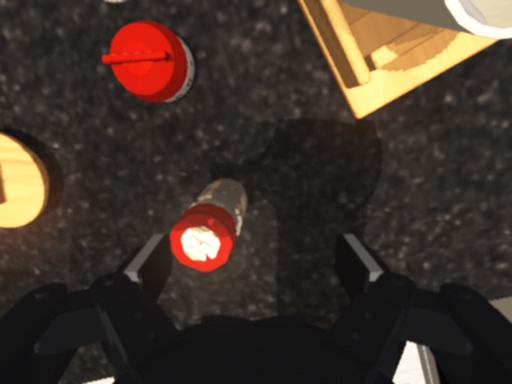

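```bash
python3 -c "
from h import *
s=readout.read_state();print(s['qpos'],s['dq'],s['tool_pos'],s['ft_force'],s['joint_torque'])"
```

```text
[-0.32630575  0.30488891 -0.49817632  0.77464079  0.08033488  3.14059919] [-2.08189617e-03 -6.29572700e-03  4.28829733e-03  1.76259253e-02
  4.80643295e-05 -9.03917058e-06] [484.26238389 -60.45490805 134.49040344] [-0.16909155  0.87797423  0.71219592] [ 3.21366428e-02 -4.04887533e+01  2.31659603e+01  7.16251926e-02
  2.69107120e-01 -6.54292066e-06]
```

Joint 6 is at its limit, so I'll take the other half-turn. First I'll rise, because a finger is above the jar.

Emit:
{"fn": "move_arm", "kwargs": {
  "xyz": [
    [0, 0, -0.025],
    [0, 0, -0.05],
    [0, 0, -0.07],
    [0, -0.01, -0.08],
    [0, -0.025, -0.08],
    [0, -0.04, -0.08],
    [0, -0.055, -0.08],
    [0, -0.07, -0.08],
    [0, -0.085, -0.08],
    [0, -0.1, -0.08],
    [0, -0.115, -0.08],
    [0, -0.13, -0.08],
    [0, -0.145, -0.08],
    [0, -0.16, -0.08],
    [0, -0.175, -0.08],
    [0, -0.19, -0.08],
    [0, -0.205, -0.08],
    [0, -0.22, -0.08],
    [0, -0.235, -0.08],
    [0, -0.25, -0.08]
  ],
  "spin": [-6.5, -13, -19.5, -26, -32.5, -39, -45.5, -52, -58.5, -65, -71.5, -78, -84.5, -91, -97.5, -104, -110.5, -117, -123.5, -130]
}}

```text
time: 5.2
tool_pos: [562.9, 170.0, 235.1]
tcp_rot: [[-0.37, 0.929, 0.02], [0.927, 0.367, 0.078], [0.065, 0.047, -0.997]]
ft_force: [1.1, 0.8, 1.0]
opening: 1.004
grip_force: 0.0
```

Run:
```python
from h import *
s=readout.read_state();print(s['qpos'],s['tool_pos'])
go([573,198,120],158)
```

```text
[ 0.12874229  0.36561318 -0.12781865  1.04739533  0.07495084  1.32250923] [562.92731125 170.01329828 235.14623545]
t 5.2 shift mm [ 14.7  14.2 117.2] |d| 119.0 spin -46.2 z [ 0.02    0.0781 -0.9967]
```

Emit:
{"fn": "move_arm", "kwargs": {
  "xyz": [
    [0.004, 0.004, 0.01],
    [0.008, 0.008, 0.025],
    [0.012, 0.012, 0.045],
    [0.0147, 0.0142, 0.065],
    [0.0147, 0.0142, 0.085],
    [0.0147, 0.0142, 0.1],
    [0.0147, 0.0142, 0.112],
    [0.0147, 0.0142, 0.117],
    [0.0147, 0.0142, 0.117],
    [0.0147, 0.0142, 0.117]
  ],
  "spin": [-6.5, -13, -19.5, -26, -32.5, -39, -46.2, -46.2, -46.2, -46.2]
}}

```text
time: 6.03
tool_pos: [573.0, 197.2, 120.3]
tcp_rot: [[-0.923, 0.384, 0.02], [0.384, 0.92, 0.078], [0.012, 0.08, -0.997]]
ft_force: [-0.6, -0.0, -0.1]
opening: 1.005
grip_force: 0.0
```

Run:
```python
from h import *
go([573,198,31],158); s=readout.read_state();im,m=snap('wrist','w3')
print(s['qpos'],s['tool_pos'],proj(m,[[573,198,26],[573,198,52.5]]))
```

```text
t 6.03 shift mm [-0.7 -6.4 89.1] |d| 89.0 spin -0.6 z [ 0.0199  0.0781 -0.9967]
[ 0.1724221   0.49095308 -0.24416687  0.80259061  0.07361849  0.56828394] [573.04276003 197.17040971 120.2778795 ] [[246.71170561 192.37213689]
 [248.5667597  201.3105133 ]]
```

View pics/w3.png

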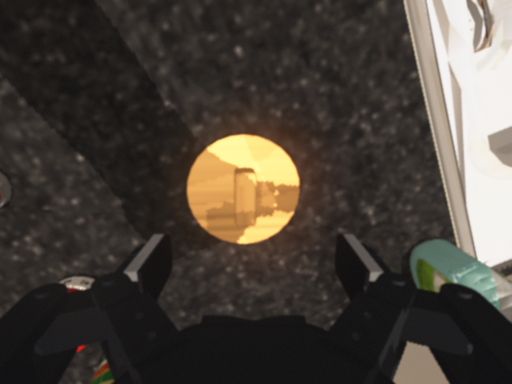

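The lid is centred at (243,188), with the bar at (244,197) standing upright between the fingers. That is about 3 mm from the prediction, so I'll correct, descend and grip.

Emit:
{"fn": "move_arm", "kwargs": {
  "xyz": [
    [0.001, -0.003, 0.015],
    [0.002, -0.005, 0.035],
    [0.002, -0.007, 0.055],
    [0.002, -0.008, 0.072],
    [0.002, -0.009, 0.083],
    [0.002, -0.009, 0.089],
    [0.002, -0.009, 0.089],
    [0.002, -0.009, 0.089]
  ],
  "spin": [0, 0, 0, 0, 0, 0, 0, 0]
}}

```text
time: 6.75
tool_pos: [570.0, 196.7, 31.3]
tcp_rot: [[-0.924, 0.382, 0.021], [0.382, 0.921, 0.078], [0.011, 0.08, -0.997]]
ft_force: [-0.2, 0.1, 0.5]
opening: 0.999
grip_force: 0.0
```

Emit:
{"fn": "move_arm", "kwargs": {
  "xyz": [
    [0, 0, 0],
    [0, 0, 0],
    [0, 0, 0],
    [0, 0, 0],
    [0, 0, 0],
    [0, 0, 0],
    [0, 0, 0],
    [0, 0, 0],
    [0, 0, 0],
    [0, 0, 0]
  ],
  "spin": [0, 0, 0, 0, 0, 0, 0, 0, 0, 0],
  "fingers": 1
}}

```text
time: 7.58
tool_pos: [569.5, 196.2, 31.7]
tcp_rot: [[-0.924, 0.382, 0.02], [0.382, 0.921, 0.077], [0.011, 0.079, -0.997]]
ft_force: [-3.1, -1.1, 9.3]
opening: 0.196
grip_force: 58.0
```

Emit:
{"fn": "move_arm", "kwargs": {
  "xyz": [
    [0, 0.001, -0.01],
    [0, 0.002, -0.03],
    [0.001, 0.004, -0.05],
    [0.001, 0.006, -0.075],
    [0.001, 0.008, -0.1],
    [0.001, 0.01, -0.125],
    [0.002, 0.012, -0.15],
    [0.002, 0.014, -0.175],
    [0.002, 0.016, -0.195],
    [0.002, 0.016, -0.2],
    [0.002, 0.016, -0.2]
  ],
  "spin": [0, 0, 0, 0, 0, 0, 0, 0, 0, 0, 0]
}}

```text
time: 8.5
tool_pos: [570.6, 196.6, 233.0]
tcp_rot: [[-0.924, 0.381, 0.023], [0.382, 0.921, 0.079], [0.009, 0.082, -0.997]]
ft_force: [0.4, 0.9, -1.8]
opening: 0.201
grip_force: 58.7
```

Run:
```python
from h import *
s=readout.read_state();print(s['opening'],s['grip_force'],s['ft_force'],s['qpos'])
go([588,-190,231],192); go([588,-190,231],192)
n=np.array([-np.sin(np.radians(26))*np.cos(np.radians(12)),-np.sin(np.radians(26))*np.sin(np.radians(12)),np.cos(np.radians(26))]);print(n)
```

```text
0.20113322606376713 58.74558104085736 [ 0.36154627  0.88566815 -1.81277026] [ 0.17217567  0.39113666 -0.0953446   1.0479334   0.0736283   0.56548299]
t 8.5 shift mm [-163.6 -349.6  -28. ] |d| 387.0 spin -34.4 z [ 0.0231  0.0787 -0.9966]
t 8.5 shift mm [-163.6 -349.6  -28. ] |d| 387.0 spin -34.4 z [ 0.0231  0.0787 -0.9966]
[-0.42879169 -0.09114249  0.89879405]
```

Emit:
{"fn": "move_arm", "kwargs": {
  "xyz": [
    [-0.004, -0.009, -0.001],
    [-0.012, -0.027, -0.002],
    [-0.021, -0.047, -0.004],
    [-0.031, -0.068, -0.006],
    [-0.04, -0.089, -0.007],
    [-0.05, -0.11, -0.009],
    [-0.06, -0.132, -0.011],
    [-0.07, -0.154, -0.012],
    [-0.08, -0.177, -0.014],
    [-0.09, -0.2, -0.016],
    [-0.1, -0.222, -0.018],
    [-0.11, -0.243, -0.02],
    [-0.12, -0.265, -0.021],
    [-0.129, -0.286, -0.023],
    [-0.139, -0.307, -0.025],
    [-0.148, -0.327, -0.026],
    [-0.156, -0.345, -0.028],
    [-0.162, -0.359, -0.029],
    [-0.167, -0.37, -0.03],
    [-0.167, -0.37, -0.03]
  ],
  "spin": [-1, -3, -5, -7, -9, -11, -13, -15, -17, -19, -21, -23, -25, -27, -29, -31, -33, -34.4, -34.4, -34.4]
}}

```text
time: 10.17
tool_pos: [581.5, -212.4, 227.7]
tcp_rot: [[-0.979, -0.204, 0.018], [-0.202, 0.976, 0.078], [-0.033, 0.073, -0.997]]
ft_force: [0.7, -0.3, -1.0]
opening: 0.196
grip_force: 58.6
```

Run:
```python
from h import *
s=readout.read_state();print(s['opening'],s['tool_pos'])
go([583.5,-210,231],192)
a,m=snap('side','s2'); b,m2=snap('wrist','w4')
c=cv2.resize(a[170:320,190:360],(453,400),interpolation=cv2.INTER_CUBIC); d=cv2.resize(b,(347,400*347//512+0)); 
d=cv2.resize(b[0:384,100:420],(333,400))
cv2.imwrite('pics/c2.png',np.hstack([c,d])[:,:,::-1])
```

```text
0.19562279012727948 [ 581.53722151 -212.36709539  227.70970603]
t 10.17 shift mm [-2.5  2.2 -3.1] |d| 5.0 spin -360.3 z [ 0.0176  0.0785 -0.9968]
```

View pics/c2.png

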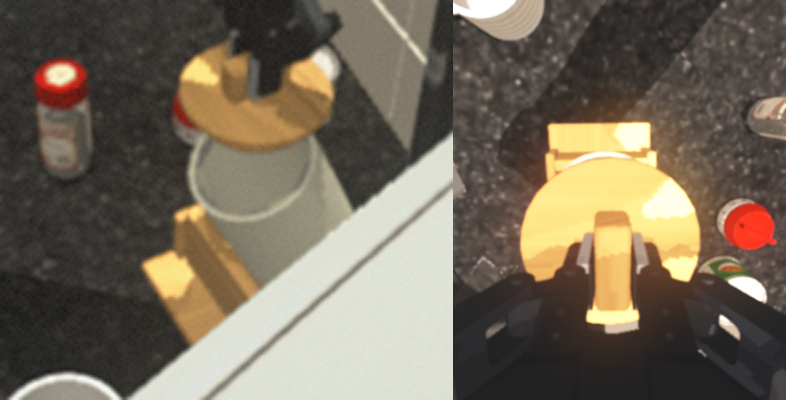

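The side view shows the lid held above the mouth, low rim visible. The wrist view shows the near edge of the stand board from (191,119) to (290,119). I'll check both against the estimated canister pose.

Run:
```python
from h import *
m=np.load('pics/w4.npy',allow_pickle=True).item()
q=[atz(m,p,6) for p in((191.3,119),(290.3,119))]
print(q,np.linalg.norm(q[0]-q[1]),(q[0]+q[1])/2)
y=np.radians(12);X=np.array([np.cos(y),np.sin(y),0]);print('stand from near edge',(q[0]+q[1])/2+80*X,'expected',np.array([588,-207.5,0])+17*X)
ms=np.load('pics/side.npy',allow_pickle=True).item()
t=np.radians(26);a=np.linspace(0,2*np.pi,90);Yv=np.array([-np.sin(y),np.cos(y),0]);U=X*np.cos(t)+np.array([0,0,np.sin(t)])
P=np.array([588,-207.5,154])+48*(np.cos(a)[:,None]*U+np.sin(a)[:,None]*Yv)
im=cv2.imread('pics/side.png');k=7
c=cv2.resize(im[195:285,245:335],None,fx=k-1,fy=k-1,interpolation=cv2.INTER_CUBIC)
cv2.polylines(c,[((proj(ms,P)-[245,195]+.5)*(k-1)).astype(int)],True,(0,0,255),1)
cv2.imwrite('pics/c3.png',c)
```

```text
[array([ 542.33160669, -283.31490497,    6.        ]), array([ 516.92309164, -159.64342111,    6.        ])] 126.25461796345124 [ 529.62734917 -221.47916304    6.        ]
stand from near edge [ 607.87915722 -204.84622778    6.        ] expected [ 604.62850921 -203.96550126    0.        ]
```

View pics/c3.png

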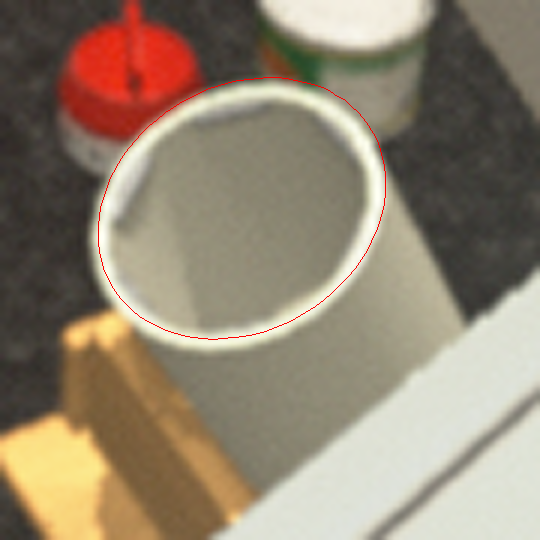

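Emit:
{"fn": "move_arm", "kwargs": {
  "xyz": [
    [-0.001, -0.001, 0.005],
    [-0.002, -0.001, 0.012],
    [-0.002, -0.002, 0.019],
    [-0.002, -0.002, 0.025],
    [-0.002, -0.003, 0.029],
    [-0.002, -0.003, 0.03],
    [-0.002, -0.003, 0.03]
  ],
  "spin": [0, 0, 0, 0, 0, 0, 0]
}}

```text
time: 10.85
tool_pos: [584.7, -210.2, 199.1]
tcp_rot: [[-0.978, -0.207, 0.018], [-0.205, 0.975, 0.079], [-0.034, 0.073, -0.997]]
ft_force: [-1.6, 0.9, -0.2]
opening: 0.197
grip_force: 58.2
```

Emit:
{"fn": "move_arm", "kwargs": {
  "xyz": [
    [0, 0, 0.001],
    [0, 0, 0.002],
    [0, 0, 0.003],
    [0, 0, 0.004],
    [0, 0, 0.005],
    [0, -0.001, 0.006],
    [0, -0.001, 0.006]
  ],
  "spin": [0, 0, 0, 0, 0, 0, 0]
}}

```text
time: 11.43
tool_pos: [584.8, -210.8, 197.8]
tcp_rot: [[-0.978, -0.208, 0.021], [-0.206, 0.976, 0.078], [-0.036, 0.072, -0.997]]
ft_force: [-14.0, 3.4, 23.1]
opening: 0.193
grip_force: 61.3
```

Contact already, pushing back towards -x, so the plug's far side is on the high rim. I'll ease back, shift towards the robot and go down again.

Emit:
{"fn": "move_arm", "kwargs": {
  "xyz": [
    [0, 0, -0.004],
    [0.002, 0, -0.004],
    [0.004, 0.001, -0.004],
    [0.006, 0.001, -0.003],
    [0.006, 0.001, -0.001],
    [0.006, 0.001, 0],
    [0.006, 0.001, 0.001],
    [0.006, 0.001, 0.001]
  ],
  "spin": [0, 0, 0, 0, 0, 0, 0, 0]
}}

```text
time: 12.1
tool_pos: [579.5, -211.2, 191.7]
tcp_rot: [[-0.978, -0.207, 0.019], [-0.205, 0.976, 0.078], [-0.035, 0.073, -0.997]]
ft_force: [-0.1, -0.3, -1.8]
opening: 0.197
grip_force: 58.5
```

Emit:
{"fn": "move_arm", "kwargs": {
  "xyz": [
    [0, 0, 0.001],
    [0, 0, 0.002],
    [0, 0, 0.003],
    [0, 0, 0.004],
    [0, 0, 0.005],
    [0, -0.001, 0.006],
    [0, -0.001, 0.006]
  ],
  "spin": [0, 0, 0, 0, 0, 0, 0]
}}

```text
time: 12.68
tool_pos: [579.9, -211.7, 185.6]
tcp_rot: [[-0.978, -0.207, 0.019], [-0.205, 0.976, 0.079], [-0.035, 0.073, -0.997]]
ft_force: [-1.5, -0.0, -2.1]
opening: 0.195
grip_force: 58.4
```

Emit:
{"fn": "move_arm", "kwargs": {
  "xyz": [
    [0, 0, 0.001],
    [0, 0, 0.002],
    [0, 0, 0.003],
    [0, 0, 0.004],
    [0, 0, 0.005],
    [0, 0, 0.005]
  ],
  "spin": [0, 0, 0, 0, 0, 0]
}}

```text
time: 13.18
tool_pos: [580.0, -211.5, 183.0]
tcp_rot: [[-0.978, -0.208, 0.021], [-0.205, 0.976, 0.077], [-0.036, 0.072, -0.997]]
ft_force: [-6.4, 1.2, 7.4]
opening: 0.195
grip_force: 59.9
```

Emit:
{"fn": "move_arm", "kwargs": {
  "xyz": [
    [0.001, 0, 0.001],
    [0.002, 0, 0.002],
    [0.003, 0, 0.003],
    [0.004, 0, 0.004],
    [0.005, -0.001, 0.005],
    [0.005, -0.001, 0.006],
    [0.005, -0.001, 0.006]
  ],
  "spin": [0, 0, 0, 0, 0, 0, 0]
}}

```text
time: 13.77
tool_pos: [577.8, -212.5, 178.2]
tcp_rot: [[-0.978, -0.209, 0.026], [-0.206, 0.975, 0.078], [-0.042, 0.071, -0.997]]
ft_force: [-2.2, 3.0, 12.0]
opening: 0.201
grip_force: 60.7
```

Run:
```python
from h import *
a,m=snap('side','s3')
cv2.imwrite('pics/c4.png',cv2.resize(a[170:300,210:350],(560,520),interpolation=cv2.INTER_CUBIC)[:,:,::-1])
```

```text
(no output)
```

View pics/c4.png

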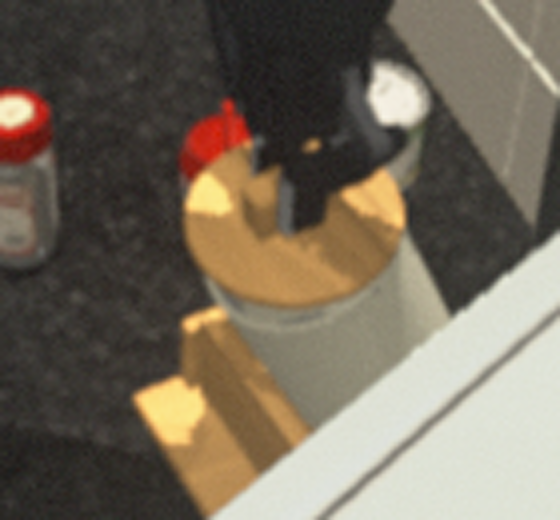

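The lid is pivoting in the grip and nearly parallel to the rim. I'll keep going diagonally.

Emit:
{"fn": "move_arm", "kwargs": {
  "xyz": [
    [0.001, 0, 0.001],
    [0.002, 0, 0.002],
    [0.003, 0, 0.003],
    [0.004, 0, 0.004],
    [0.004, -0.001, 0.005],
    [0.004, -0.001, 0.006],
    [0.004, -0.001, 0.006]
  ],
  "spin": [0, 0, 0, 0, 0, 0, 0]
}}

```text
time: 14.4
tool_pos: [574.8, -213.7, 172.1]
tcp_rot: [[-0.977, -0.209, 0.027], [-0.207, 0.975, 0.079], [-0.043, 0.071, -0.997]]
ft_force: [-1.6, 3.7, 12.3]
opening: 0.199
grip_force: 61.5
```

Emit:
{"fn": "move_arm", "kwargs": {
  "xyz": [
    [0, 0, 0],
    [0, 0, 0],
    [0, 0, 0],
    [0, 0, 0],
    [0, 0, 0],
    [0, 0, 0],
    [0, 0, 0],
    [0, 0, 0]
  ],
  "spin": [0, 0, 0, 0, 0, 0, 0, 0],
  "fingers": -1
}}

```text
time: 15.07
tool_pos: [572.0, -214.3, 168.8]
tcp_rot: [[-0.978, -0.207, 0.02], [-0.205, 0.976, 0.078], [-0.035, 0.072, -0.997]]
ft_force: [0.3, 0.1, -0.0]
opening: 0.999
grip_force: 0.0
```

Emit:
{"fn": "move_arm", "kwargs": {
  "xyz": [
    [0, 0.001, -0.01],
    [-0.001, 0.002, -0.025],
    [-0.002, 0.004, -0.045],
    [-0.003, 0.005, -0.065],
    [-0.003, 0.006, -0.08],
    [-0.003, 0.006, -0.08]
  ],
  "spin": [0, 0, 0, 0, 0, 0]
}}

```text
time: 15.57
tool_pos: [573.8, -215.0, 253.7]
tcp_rot: [[-0.978, -0.208, 0.025], [-0.205, 0.976, 0.075], [-0.04, 0.068, -0.997]]
ft_force: [1.0, -0.1, 0.5]
opening: 1.002
grip_force: 0.0
```

Run:
```python
from h import *
a,m=snap('side','s4');b,m2=snap('wrist','w5')
go([0,0,0],192)
c=cv2.resize(a[170:300,210:350],(420,390),interpolation=cv2.INTER_CUBIC); d=cv2.resize(b[50:350,110:390],(364,390))
y=np.radians(12);X=np.array([np.cos(y),np.sin(y),0]);M=np.array([589,-208.5,153.5]);n=-np.sin(np.radians(26))*X+np.array([0,0,np.cos(np.radians(26))])
for h in(10,0):
  for p in (M+n*(h+33.5),):
    u=proj(m2,[p])[0]; cv2.circle(d,(int((u[0]-110)*1.3),int((u[1]-50)*1.3)),3,(0,0,255),-1)
    u=proj(m,[p])[0]; cv2.circle(c,(int((u[0]-210)*3),int((u[1]-170)*3)),2,(0,0,255),-1)
cv2.imwrite('pics/c5.png',np.hstack([c,d])[:,:,::-1])
```

```text
t 15.67 shift mm [525.  310.1 253.6] |d| 660.0 spin -360.1 z [ 0.0212  0.0772 -0.9968]
```

View pics/c5.png

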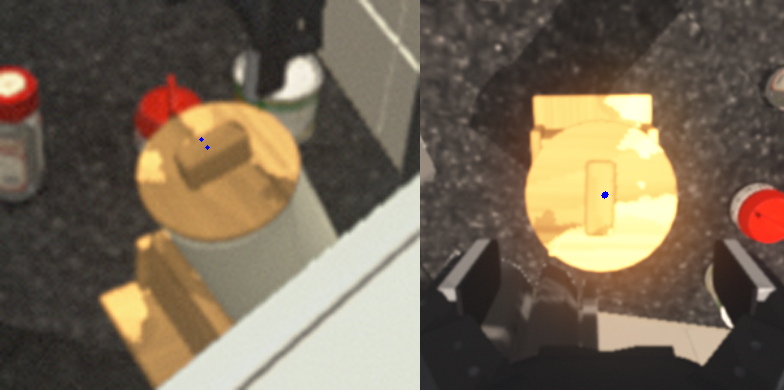

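The lid rests tilted on the seal with its bar centre at (600,198) in the wrist crop, within about 3 mm of the prediction. I'll shut the fingers and press on the bar top along the axis.

Emit:
{"fn": "move_arm", "kwargs": {
  "xyz": [
    [0.005, 0, 0],
    [0.01, 0, 0],
    [0.015, -0.001, 0],
    [0.0186, -0.0016, 0],
    [0.0186, -0.0016, 0.005],
    [0.0186, -0.0016, 0.012],
    [0.0186, -0.0016, 0.021],
    [0.0186, -0.0016, 0.03],
    [0.0186, -0.0016, 0.038],
    [0.0186, -0.0016, 0.045],
    [0.0186, -0.0016, 0.045],
    [0.0186, -0.0016, 0.045]
  ],
  "spin": [0, 0, 0, 0, 0, 0, 0, 0, 0, 0, 0, 0],
  "fingers": 1
}}

```text
time: 16.67
tool_pos: [554.9, -215.6, 202.9]
tcp_rot: [[-0.978, -0.208, 0.019], [-0.206, 0.975, 0.079], [-0.035, 0.073, -0.997]]
ft_force: [0.6, -0.2, 0.6]
opening: 0.003
grip_force: 0.0
```

Run:
```python
from h import *
go([557,-217,208]);go([567.8,-214.7,185])
s=readout.read_state();n=np.array([-.4288,-.0911,.8988]);print('per mm along -n',s['tcp_rot'].T@-n, s['tool_pos'])
```

```text
t 16.67 shift mm [-1.9 -1.4 -5.1] |d| 6.0 spin None z [ 0.0186  0.0787 -0.9967]
t 16.67 shift mm [-12.2  -3.1  18.2] |d| 22.0 spin None z [ 0.0186  0.0787 -0.9967]
per mm along -n [-0.40706603 -0.06593103  0.91102164] [ 554.91919591 -215.5853685   202.94163706]
```

Emit:
{"fn": "move_arm", "kwargs": {
  "xyz": [
    [-0.0008, -0.0001, 0.0018],
    [-0.0016, -0.0003, 0.0036],
    [-0.0024, -0.0004, 0.0055],
    [-0.0033, -0.0005, 0.0073],
    [-0.0041, -0.0007, 0.0091],
    [-0.0049, -0.0008, 0.0109],
    [-0.0057, -0.0009, 0.0128],
    [-0.0057, -0.0009, 0.0128]
  ],
  "spin": [0, 0, 0, 0, 0, 0, 0, 0]
}}

```text
time: 17.33
tool_pos: [561.0, -214.6, 190.6]
tcp_rot: [[-0.978, -0.207, 0.019], [-0.205, 0.976, 0.078], [-0.035, 0.073, -0.997]]
ft_force: [-0.9, -0.9, 0.5]
opening: -0.002
grip_force: 0.1
```

Emit:
{"fn": "move_arm", "kwargs": {
  "xyz": [
    [-0.0004, -0.0001, 0.0009],
    [-0.0008, -0.0001, 0.0018],
    [-0.0012, -0.0002, 0.0027],
    [-0.0016, -0.0003, 0.0036],
    [-0.0016, -0.0003, 0.0036]
  ],
  "spin": [0, 0, 0, 0, 0]
}}

```text
time: 17.75
tool_pos: [562.7, -214.1, 187.3]
tcp_rot: [[-0.978, -0.207, 0.02], [-0.205, 0.976, 0.079], [-0.035, 0.073, -0.997]]
ft_force: [-0.5, -0.4, -1.3]
opening: 0.002
grip_force: 0.0
```

Emit:
{"fn": "move_arm", "kwargs": {
  "xyz": [
    [-0.0004, -0.0001, 0.0009],
    [-0.0008, -0.0001, 0.0018],
    [-0.0012, -0.0002, 0.0027],
    [-0.0016, -0.0003, 0.0036],
    [-0.0016, -0.0003, 0.0036]
  ],
  "spin": [0, 0, 0, 0, 0]
}}

```text
time: 18.17
tool_pos: [564.7, -214.1, 184.4]
tcp_rot: [[-0.978, -0.208, 0.02], [-0.205, 0.976, 0.078], [-0.036, 0.072, -0.997]]
ft_force: [-2.0, -0.0, 3.9]
opening: 0.001
grip_force: 2.0
```

Emit:
{"fn": "move_arm", "kwargs": {
  "xyz": [
    [-0.0004, -0.0001, 0.0009],
    [-0.0008, -0.0001, 0.0018],
    [-0.0012, -0.0002, 0.0027],
    [-0.0016, -0.0003, 0.0036],
    [-0.0016, -0.0003, 0.0036]
  ],
  "spin": [0, 0, 0, 0, 0]
}}

```text
time: 18.58
tool_pos: [565.0, -214.1, 183.8]
tcp_rot: [[-0.978, -0.207, 0.019], [-0.205, 0.976, 0.076], [-0.034, 0.07, -0.997]]
ft_force: [-12.9, 1.0, 24.4]
opening: -0.0
grip_force: 13.2
```

The contact is stiff at about 27 N, at the height expected for a lid fully home. I'll probe the flange on both sides, which also presses it, to confirm it is level.

Emit:
{"fn": "move_arm", "kwargs": {
  "xyz": [
    [0, 0.001, -0.01],
    [-0.001, 0.001, -0.02],
    [-0.003, 0.008, -0.02],
    [-0.006, 0.017, -0.018],
    [-0.009, 0.026, -0.015],
    [-0.011, 0.033, -0.005],
    [-0.011, 0.033, 0.005],
    [-0.011, 0.033, 0.008],
    [-0.011, 0.033, 0.008]
  ],
  "spin": [0, 0, 0, 0, 0, 0, 0, 0, 0]
}}

```text
time: 19.33
tool_pos: [569.2, -177.7, 172.9]
tcp_rot: [[-0.978, -0.208, 0.016], [-0.206, 0.975, 0.08], [-0.032, 0.074, -0.997]]
ft_force: [0.5, -0.9, 0.3]
opening: 0.0
grip_force: 0.0
```

Emit:
{"fn": "move_arm", "kwargs": {
  "xyz": [
    [0, 0, 0.002],
    [0, 0, 0.004],
    [0, 0, 0.006],
    [0, 0, 0.008],
    [0, 0, 0.009],
    [0, 0, 0.01],
    [0, 0, 0.01]
  ],
  "spin": [0, 0, 0, 0, 0, 0, 0]
}}

```text
time: 19.92
tool_pos: [570.5, -177.9, 165.0]
tcp_rot: [[-0.978, -0.207, 0.02], [-0.205, 0.976, 0.078], [-0.035, 0.072, -0.997]]
ft_force: [-0.4, -0.0, -0.3]
opening: -0.001
grip_force: 0.0
```

Emit:
{"fn": "move_arm", "kwargs": {
  "xyz": [
    [0, 0, 0.001],
    [0, 0, 0.002],
    [0, 0, 0.003],
    [0, 0, 0.004],
    [0, 0, 0.004]
  ],
  "spin": [0, 0, 0, 0, 0]
}}

```text
time: 20.33
tool_pos: [570.8, -177.6, 161.7]
tcp_rot: [[-0.978, -0.208, 0.02], [-0.205, 0.976, 0.078], [-0.036, 0.072, -0.997]]
ft_force: [-0.3, -0.0, 3.7]
opening: 0.002
grip_force: 1.5
```

Emit:
{"fn": "move_arm", "kwargs": {
  "xyz": [
    [0, 0, 0.001],
    [0, 0, 0.002],
    [0, 0, 0.003],
    [0, 0, 0.003]
  ],
  "spin": [0, 0, 0, 0]
}}

```text
time: 20.67
tool_pos: [571.0, -177.6, 161.1]
tcp_rot: [[-0.978, -0.208, 0.022], [-0.205, 0.976, 0.077], [-0.037, 0.07, -0.997]]
ft_force: [-5.7, 0.8, 17.3]
opening: 0.002
grip_force: 9.4
```

Emit:
{"fn": "move_arm", "kwargs": {
  "xyz": [
    [0, 0.001, -0.015],
    [-0.001, 0.002, -0.035],
    [-0.001, 0.003, -0.047],
    [-0.001, -0.01, -0.048],
    [-0.001, -0.025, -0.05],
    [-0.001, -0.04, -0.051],
    [0, -0.055, -0.05],
    [0, -0.068, -0.045],
    [0, -0.07, -0.03],
    [0, -0.07, -0.018],
    [0, -0.07, -0.013],
    [0, -0.07, -0.013]
  ],
  "spin": [0, 0, 0, 0, 0, 0, 0, 0, 0, 0, 0, 0]
}}

```text
time: 21.67
tool_pos: [583.6, -246.4, 163.5]
tcp_rot: [[-0.978, -0.207, 0.016], [-0.205, 0.975, 0.08], [-0.032, 0.075, -0.997]]
ft_force: [-0.6, 0.5, -0.5]
opening: 0.001
grip_force: 0.0
```

Emit:
{"fn": "move_arm", "kwargs": {
  "xyz": [
    [0, 0, 0.001],
    [0, 0, 0.002],
    [0, 0, 0.003],
    [0, 0, 0.004],
    [0, 0, 0.005],
    [0, 0, 0.005]
  ],
  "spin": [0, 0, 0, 0, 0, 0]
}}

```text
time: 22.17
tool_pos: [585.4, -246.3, 161.7]
tcp_rot: [[-0.978, -0.208, 0.021], [-0.206, 0.976, 0.077], [-0.036, 0.072, -0.997]]
ft_force: [-0.4, -0.2, 2.0]
opening: 0.001
grip_force: 0.7
```

Emit:
{"fn": "move_arm", "kwargs": {
  "xyz": [
    [0, 0.001, -0.01],
    [0.008, 0.003, -0.01],
    [0.016, 0.005, -0.008],
    [0.026, 0.006, -0.004],
    [0.026, 0.006, 0.003],
    [0.026, 0.006, 0.007],
    [0.026, 0.006, 0.009],
    [0.026, 0.006, 0.009],
    [0.026, 0.006, 0.009]
  ],
  "spin": [0, 0, 0, 0, 0, 0, 0, 0, 0]
}}

```text
time: 22.92
tool_pos: [558.8, -244.9, 151.5]
tcp_rot: [[-0.978, -0.208, 0.02], [-0.206, 0.975, 0.078], [-0.035, 0.072, -0.997]]
ft_force: [0.3, 0.4, 0.3]
opening: 0.001
grip_force: 0.0
```

Emit:
{"fn": "move_arm", "kwargs": {
  "xyz": [
    [0, 0, 0.001],
    [0, 0, 0.002],
    [0, 0, 0.003],
    [0, 0, 0.003]
  ],
  "spin": [0, 0, 0, 0]
}}

```text
time: 23.25
tool_pos: [559.0, -244.9, 149.1]
tcp_rot: [[-0.978, -0.208, 0.021], [-0.205, 0.976, 0.078], [-0.036, 0.072, -0.997]]
ft_force: [-0.2, 0.3, 2.0]
opening: 0.003
grip_force: 1.1
```

Flange slope measures 25.8° and it is level sideways. It was also stiff under 27 N, so the lid is home. I'll retreat.

Emit:
{"fn": "move_arm", "kwargs": {
  "xyz": [
    [0, 0.001, -0.01],
    [0, 0.002, -0.03],
    [-0.001, 0.004, -0.05],
    [-0.002, 0.006, -0.08],
    [-0.002, 0.007, -0.1],
    [-0.002, 0.007, -0.1],
    [-0.002, 0.007, -0.1]
  ],
  "spin": [0, 0, 0, 0, 0, 0, 0]
}}

```text
time: 23.83
tool_pos: [557.8, -245.7, 250.8]
tcp_rot: [[-0.978, -0.208, 0.022], [-0.205, 0.976, 0.076], [-0.038, 0.07, -0.997]]
ft_force: [-0.3, -0.2, -1.0]
opening: 0.001
grip_force: 0.0
```

```bash
python3 -c "
from h import *
s=readout.read_state();print(s['tool_pos'],s['ft_force'],abs(s['dq']).max());print(sign_off())"
```

```text
[ 557.82817295 -245.73479026  250.77925951] [-0.2944906  -0.20992924 -1.0371824 ] 0.04922847850206343
the job is handed in; nothing more can be done
None
```

I pressed the lid onto the canister and released it, then handed the job in at about 24 s with the arm clear; touch probes put its flange parallel to the rim at the height expected for fully home, but sign-off gave no verdict.

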